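# Press a locating bush home on the hand-pumped bench press and hold the ram release

## Task

Press the brass bush fully home in the MDF board under the press: work the pump lever in full strokes, all the way down and all the way back up, until the bush's collar sits down on the board. Then let the pump lever come up, flip the safety catch outwards, clear of the release lever, pull the release lever towards the front of the press and hold it there until the ram has gone all the way up. Finish while still holding the release lever pulled, and leave the other things on the bench where they are.

Things in the scene. Friction and masses are not known exactly. Their poses are not given: they have to be found in the camera images.
- press: Bench press, bolted down: dark grey C-frame, foot 225 x 130 mm, 258 mm tall. Origin: under its foot's centre, z up; front = -x. Mm in its frame: ram axis x -50, y 0, in a 62 mm wide cylinder up to z 258. On its -y side (y -30 to -80, z 141 to 205) an aluminium pump block carries pump lever and release lever, both in the plane y = -55 and turning about axes parallel to y, and the catch.
- pump (a joint): Pump lever angle, rad: 0 = up at rest (rod 30 deg above level, towards the press's front), grows as its end is pulled down; stop 0.9. A spring returns it; 4 to 15 N at the ball. A full stroke (from below 0.2 to beyond 0.8) drives the ram 6 mm, where it stays; shorter strokes gain nothing. Three full strokes press the bush home; the lever goes solid near the end of the third. Starts at 0.
- pump_ball (a point): Centre of the black ball, 34 mm across, on the end of the pump lever (rod 13 mm thick). It lies 180 mm from pump_hinge.
- pump_hinge (a point): The pump lever's pivot on the press (fixed): x = -30, y = -55, z = 226 mm in the press's frame.
- ram_travel (a joint): How far the ram (25 mm steel rod) stands below its top position, m: 0 fully up. Its own spring drives it up, damped, in about 2 s, but only while the release lever is held pulled; else it stays where it was pumped.
- bush (a joint): How far the bush has been driven, m, from 0 (collar 14.5 mm above the board) to 0.0145 (home, collar on the board). It starts between 0 and 0.004 and stays where it is pushed. Collared brass bush, collar 22 mm wide and 3 mm thick; board 20 mm thick, lying on the press's 48 mm high anvil.
- bush_top (a point): Centre of the top of the bush's collar, under the ram.
- catch_turn (a joint): Safety catch angle, rad: 0 = on guard (as it starts), leaning inwards across the front of the release lever, so that this cannot be pulled. Grows as it is flipped sideways, outwards over the block's outer edge (its knob moves to the press's -y); stop 1.4. Stiff pivot: it stays where it is left, about 1 N at its knob. Clear of the release lever from about 0.7 on.
- catch_knob (a point): Centre of the small black ball, 18 mm across, on top of the catch (9 mm pin). On guard it stands 30 mm inwards (+y of the press) and 60 mm above catch_hinge, about which it turns in a plane x = const of the press; flipped by 1.1 rad it is 40 mm outwards (-y) and 54 mm above it.
- catch_hinge (a point): The catch's pivot on the press (fixed), axis parallel to the press's x: x = 40, y = -73, z = 211 mm in the press's frame.
- release (a joint): Angle of the release lever, rad: 0 upright at rest (as it starts), growing as its top is pulled towards the press's front (-x); stop at 0.4; the valve is open from 0.25. A spring returns it to 0; it takes 2 to 3 N at the grip.
- release_lever: The release lever: a flat steel stem 10 x 14 mm with a black cylindrical grip on top; upright at rest. Origin at its pivot.
- release_grip (a point): Centre of the release lever's grip, an upright black cylinder 22 mm across and 26 mm tall, 112 mm from its pivot.
- release_hinge (a point): The release lever's pivot on the press (fixed): x = 74, y = -55, z = 200 mm in the press's frame.
- hardener_bottle: Bystander: big white bottle with a blue cap, 84 mm across, 190 mm tall. Origin under its centre.
- glue_bottle: Bystander: white glue bottle with a blue cap, 60 mm across, 170 mm tall. Origin under its centre.
- paint_tin: Bystander: paint tin, 88 mm across, 105 mm tall. Origin under its centre.
- tape_roll: Bystander: roll of masking tape lying flat, 96 mm across, 25 mm tall. Origin under its centre.
- brush: Bystander: paint brush lying beside the press. Origin under its middle.
- spare_bush: Bystander: a second bush standing on its collar before the press, 22 mm across, 21 mm tall. Origin under its centre.
- sanding_block: Bystander: cork sanding block, 90 x 60 x 35 mm. Origin under its centre.

How it is judged:
On the way, in this order (a step that is already met when the one before it is completed fails the run):
1. first full stroke of the pump, catch still on guard (value of joint ram_travel above 0.005 m and value of joint catch_turn below 0.3 rad), for 0.05 s.
2. the pump lever comes back up (value of joint pump below 0.25 rad), for 0.05 s.
3. second full stroke (value of joint ram_travel above 0.0105 m and value of joint catch_turn below 0.3 rad), for 0.05 s.
4. the pump lever comes back up (value of joint pump below 0.25 rad), for 0.05 s.
5. the bush is pressed home, catch still on guard (value of joint bush above 0.0135 m and value of joint catch_turn below 0.3 rad), for 0.05 s.
6. the pump lever is up again and the catch is flipped clear while the release lever still stands (value of joint catch_turn above 0.75 rad and value of joint release below 0.12 rad and value of joint pump below 0.2 rad), for 0.05 s.
7. the release lever is pulled and held until the ram is fully up (value of joint release above 0.26 rad and value of joint ram_travel below 0.0015 m and contact force between any of the fingers, the arm and release_lever above 1.5 N), for 0.3 s.
At the end, for the whole second after the job is handed in: The bush is home (within 1 mm of its full 14.5 mm travel), the pump lever is up (below 0.2 rad), the catch is flipped clear (beyond 0.75 rad), the ram is back within 1.5 mm of its top, and the robot is still holding the release lever pulled (beyond 0.26 rad, touching it with more than 1.5 N) (all of step 7 and value of joint bush above 0.0135 m and value of joint catch_turn above 0.75 rad and value of joint pump below 0.2 rad); the arm keeps its last pose, push and grip.
It fails at once if another thing on the bench is shoved or knocked over (moved by more than 40 mm) (distance of any of hardener_bottle, glue_bottle, paint_tin, tape_roll, brush, spare_bush, sanding_block from where it was at the start of the episode above 0.04 m).
It also fails if it takes over 69 s, if anything falls off the work surface, if the arm or the gripper's body presses on something with over 40 N, if the wrist force passes 120 N, or if a joint passes its speed limit or range.

## Robot

A 7-joint arm with a two-finger parallel gripper is mounted at the origin on the work surface. World frame = base frame: x ahead of the robot, y to its left, z up, the work surface at z = 0. Lengths are in m, angles in rad, forces in N, time in s.
With the tool pointing down it reaches from about 0.4 to 0.875 m from the base axis. Payload 6.5 kg.
Tool frame: the origin (TCP) lies between the finger pads; the fingertips stand 8 mm ahead of it and the grasp point (between the pads) lies 11 mm behind it; z points along the fingers, y is the line along which they close (so a half turn about z gives the same grasp; the last joint's range is limited). The gripper opens to 85 mm and grips with 20 to 120 N. Pads are 22 mm wide; open, the fingers measure 114 mm over their backs; the gripper's body (76 mm by 85 mm) begins 54 mm behind the grasp point. The pads swing forward as they close: fully open they stand 13 mm farther back than shut.
Start: joints at [-1.293, 0.536, -0.004, 1.538, 0.003, 1.067, -0.071], TCP at [0.219, 0.612, 0.239] pointing down, gripper open.
Joint ranges: [-2.7, 2.7], [-0.37, 2.16], [-1.27, 1.26], [0.24, 2.4], [-1.31, 4.45], [0.19, 1.91], [-2.76, 2.76]. Speed limits (rad/s): [2.39, 2.39, 3.14, 3.14, 3.14, 3.14, 3.14].

## Interface

Orientations are given as a unit quaternion [w, x, y, z].
In Python, from cell import ctrl, vision, nets gives the robot as it stands. The module is installed in compiled form; this text tells all that it offers.
- The arm moves only by the tool drive_tool, never from a script. Its argument "deltas" is a list of rows, each an object with "dr": the turn, a rotation vector about the tool's x, y, z in degrees, a list of three; "slide": the shift along the tool's x, y, z in cm, a list of three; "hand": the opening, from -1 (shut) to 1 (fully open), so that 0 is half open. In form: [{"dr": [ax, ay, az], "slide": [tx, ty, tz], "hand": hand}, ...]. A call has 1 to 12 rows; each row shifts and turns the commanded pose from where the row before left it, along the tool's axes as they then stand; what a row does not reach is not made up. A row lasts 1/8 s, in which the tool goes at most 62.5 mm and 10.7 degrees, less where a joint would pass 70% of its speed; a pose out of reach is approached as far as the arm can. A call is refused whole if a number of a shift passes 6.25 or a number of a turn 10.7, either way. A call with a gripper value outside its range is refused whole. The fingers move at their own pace and stop on an object; "squeeze" is the grip in N (left out, the last holds). Time passes only in rows, so rows that do not move let the fingers close. It gives the time, the measured TCP pose, the force, the opening and the grip force at its end, in the units of the state.
- ctrl.state(): the state, without advancing time (a new reading comes with each control period).
- vision.snapshot(name): name is "side" or "top"; returns (picture, depth): 384x512x3 uint8, blue, green, red; 384x512 float32, m along the optical axis (not along the pixel's ray), 0 where there is no reading.
- vision.get_calibration(name): a dict with "fx", "fy", "cx", "cy" (pixels), "k1" (the pictures are not rectified: a ray, as slopes to the right and down, at radius r is drawn at 1 + k1 r^2 times it, then the intrinsics apply), "T" (4x4, takes a point from camera to world coordinates). Camera axes: x right, y down, z forward; pixel columns grow to the right and rows downward; lengths in m; the calibration is good to about 2 mm. A picture is of the moment at which its call begins. get_calibration takes no time and is no camera call.
- ctrl.finish_job(): hands the job in; it is judged then, once.
Trained networks look in the newest picture that a camera, given by its name, has taken for a name from the list of things; names that differ only in an ending like _2 or _b are one class to them, and where a whole thing is asked for, a point or a joint stands for the part that bears it (a point fixed in the world has none). Each returns a list of dicts, best first, with "score" (0 to 1); they miss things now and then, are a little off and sometimes report something else, mostly with a low value. They report only what shows in the picture. A call takes as long as a camera call.
- nets.silhouettes(label, camera): "mask" (384x512 bool, what is visible of it).
- nets.pinpoint(label, camera): "xyz" ([x, y, z] in m, in world coordinates, good to about 4 mm: a listed point, or the origin of a listed thing).
The state is a dict: "time_s": time; "q": joint angles; "dq": joint speeds; "effort": joint torques, N m; "ee_pos": TCP position; "tcp_rot": TCP orientation; "ft_force": force on the tool from outside, world axes, zero at the start; "moment": the same for the moment, N m; "gripper_width": finger opening in m; "grasp_force": force on a finger pad.
Only numpy, scipy, OpenCV 4.12 (cv2) and the standard library are available. Lean on these libraries where they do the work, as an engineer would, in place of code of your own. Each camera call takes 0.05 s, during which the arm holds its last target. There are 200 camera calls.

## Working session

There is one attempt and no reset: what is moved stays moved. The work goes in short steps, Python scripts to look and compute and a tool call to move; the robot and the scene stay as the last step left them, time stands still between calls to the robot, and variables do not carry over. Pictures are saved under pics/ and viewed, at most 10 in all, crops included, and the job is handed in when it is done.

Besides the shell and the picture viewer there is one more tool, called after "Request:" as name([rows], argument=value, ...), one row to a line, values as JSON. drive_tool: Moves the arm, as the interface text tells. Its arguments: {"type":"object","properties":{"deltas":{"type":"array","items":{"type":"object","properties":{"dr":{"type":"array","items":{"type":"number"}},"slide":{"type":"array","items":{"type":"number"}},"hand":{"type":"number"}}}},"squeeze":{"type":"number"}},"required":["deltas"]}

```bash
mkdir -p pics; python3 - <<'E'
from cell import ctrl, vision, nets
import cv2, numpy as np
s=ctrl.state(); print(s['time_s'],s['ee_pos'],s['tcp_rot'],s['gripper_width'])
for c in ("side","top"):
    im,d=vision.snapshot(c); cv2.imwrite(f"pics/{c}0.png",im)
    print(c,np.round(vision.get_calibration(c)["T"],3).tolist())
    for n in ("press","pump_ball","catch_knob","release_grip","bush_top","pump_hinge","catch_hinge","release_hinge","hardener_bottle","glue_bottle","paint_tin","tape_roll","sanding_block","spare_bush","brush"):
        try: print(c,n,[(np.round(r["xyz"],3).tolist(),round(r["score"],2)) for r in nets.pinpoint(n,c)[:2]])
        except Exception as e: print(n,e)
E
```

```text
0.0 [0.21888895 0.61136841 0.23839729] [-9.53096377e-05  1.71008832e-01  9.85269089e-01 -8.90149537e-04] 0.08575034025940918
side [[0.992, 0.103, -0.069, 0.634], [0.123, -0.765, 0.633, -0.803], [0.012, -0.636, -0.771, 1.218], [0.0, 0.0, 0.0, 1.0]]
side press [([0.5, 0.044, -0.003], 0.97), ([0.517, 0.126, 0.21], 0.58)]
side pump_ball [([0.673, -0.043, 0.317], 0.8), ([0.56, 0.066, 0.229], 0.65)]
side catch_knob [([0.497, 0.101, 0.273], 0.58)]
side release_grip [([0.48, 0.134, 0.312], 0.56)]
side bush_top []
side pump_hinge [([0.557, 0.064, 0.228], 0.56)]
side catch_hinge [([0.521, 0.124, 0.208], 0.84)]
side release_hinge [([0.486, 0.136, 0.199], 0.9), ([0.614, -0.108, -0.006], 0.31)]
side hardener_bottle [([0.59, 0.442, 0.001], 0.72)]
side glue_bottle [([0.687, -0.424, 0.002], 0.72)]
side paint_tin [([0.359, -0.437, -0.002], 0.91), ([0.482, 0.136, 0.197], 0.3)]
side tape_roll [([0.344, -0.039, -0.002], 0.58)]
side sanding_block [([0.521, -0.148, 0.004], 0.84), ([0.36, -0.439, 0.001], 0.37)]
side spare_bush [([0.61, -0.107, -0.003], 0.42)]
side brush [([0.622, 0.175, -0.0], 0.71), ([0.4
[... 300 characters left out ...]
.63)]
top release_grip [([0.486, 0.133, 0.308], 0.58)]
top bush_top [([0.48, 0.135, 0.199], 0.63), ([0.499, 0.105, 0.268], 0.48)]
top pump_hinge [([0.561, 0.07, 0.224], 0.65)]
top catch_hinge [([0.519, 0.125, 0.211], 0.77), ([0.682, -0.425, 0.004], 0.62)]
top release_hinge [([0.351, -0.046, -0.0], 0.73), ([0.488, 0.131, 0.316], 0.24)]
top hardener_bottle [([0.59, 0.45, -0.001], 0.92)]
top glue_bottle [([0.682, -0.424, 0.001], 0.84)]
top paint_tin [([0.353, -0.438, -0.0], 0.89), ([0.612, -0.108, 0.001], 0.57)]
top tape_roll [([0.352, -0.043, 0.0], 0.6)]
top sanding_block [([0.522, -0.148, -0.001], 0.62)]
top spare_bush [([0.611, -0.105, 0.001], 0.38)]
top brush [([0.624, 0.18, -0.001], 0.86)]
```

View pics/side0.png

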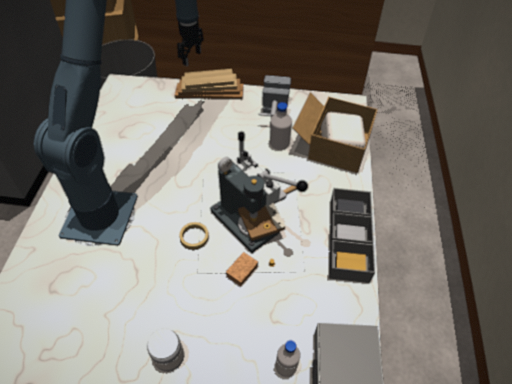

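View pics/top0.png

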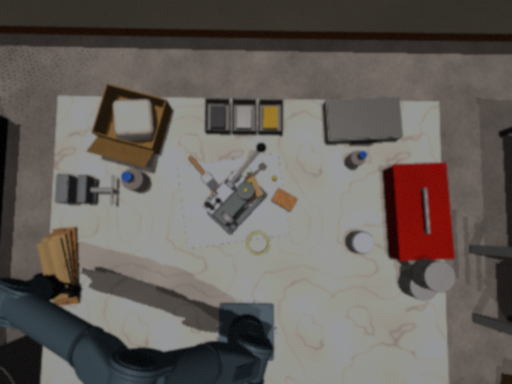

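```bash
cat > h.py <<'E'
import numpy as np
from scipy.optimize import least_squares
from scipy.spatial.transform import Rotation as R
# press-frame points (mm) and mean measured world points
P=np.array([[0,0,0],[-30-180*np.cos(np.pi/6),-55,316],[40,-43,271],[74,-55,312],[-30,-55,226],[40,-73,211],[74,-55,200]])/1e3
W=np.array([[.499,.043,0],[.673,-.043,.317],[.5,.1025,.27],[.483,.1335,.310],[.559,.067,.226],[.52,.1245,.2095],[.486,.136,.199]])
f=lambda v:(np.c_[np.cos(v[2])*P[:,0]-np.sin(v[2])*P[:,1]+v[0],np.sin(v[2])*P[:,0]+np.cos(v[2])*P[:,1]+v[1]]-W[:,:2])
s=least_squares(lambda v:f(v).ravel(),[.5,.04,2.4])
tx,ty,th=s.x
Rz=R.from_euler('z',th)
def w(p): return Rz.apply(np.array(p)/1e3)+[tx,ty,0]
E
python3 - <<'E'
from h import *
print(s.x,np.degrees(th)); print(np.round(f(s.x)*1e3,1))
E
```

```text
[0.49986607 0.04429497 2.388552  ] 136.8539486125894
[[ 0.9  1.3]
 [ 0.1  0.3]
 [ 0.1  0.5]
 [ 0.5  1.5]
 [ 0.4 -3.1]
 [ 0.6  0.4]
 [-2.5 -1. ]]
```

Request:
drive_tool([
  {"dr": [0, 0, 7.8], "slide": [0, 0, -6], "hand": 1},
  {"dr": [0, 0, 7.8], "slide": [0, 0, -6], "hand": 1},
  {"dr": [0, 0, 7.8], "slide": [0, 0, -6], "hand": 1},
  {"dr": [0, 0, 0], "slide": [0, 0, 0], "hand": 1},
], squeeze=60)

```text
time_s: 2.1
ee_pos: [0.2198, 0.614, 0.4254]
tcp_rot: [-0.0, 0.368, 0.93, 0.005]
ft_force: [-0.3, -0.3, -1.3]
gripper_width: 0.0856
grasp_force: 0.0
```

```bash
cat >> h.py <<'E'
def rep(target=None):
    from cell import ctrl
    s=ctrl.state(); p=s['ee_pos']; q=s['tcp_rot']
    T=R.from_quat([q[1],q[2],q[3],q[0]])
    print("t",round(s['time_s'],2),"press mm",np.round(Rz.inv().apply(p-[tx,ty,0])*1e3,1),"F press",np.round(Rz.inv().apply(s['ft_force']),1),"w",round(s['gripper_width'],4),"g",round(s['grasp_force'],1))
    M=(Rz.inv()*T).as_matrix(); print("tool axes in press (cols)",np.round(M,3).tolist())
    if target is not None: print("delta tool cm",np.round(T.inv().apply(w(target)-p)*100,2))
    return s
def ball(a): return [-30-180*np.cos(np.pi/6-a),-55,226+180*np.sin(np.pi/6-a)]
E
python3 - <<'E'
from h import *
b=ball(0); rep([b[0],b[1],b[2]+80])
E
```

```text
t 2.1 press mm [ 593.9 -224.1  425.4] F press [ 0.   0.4 -1.3] w 0.0856 g 0.0
tool axes in press (cols) [[1.0, -0.0, 0.005], [-0.0, -1.0, -0.01], [0.005, 0.01, -1.0]]
delta tool cm [-78.   -16.92   2.42]
```

Request:
drive_tool([
  {"slide": [-6, -1.3, 0], "hand": 1, "dr": [0, 0, 0]},
  {"slide": [-6, -1.3, 0], "hand": 1, "dr": [0, 0, 0]},
  {"slide": [-6, -1.3, 0], "hand": 1, "dr": [0, 0, 0]},
  {"slide": [-6, -1.3, 0], "hand": 1, "dr": [0, 0, 0]},
  {"slide": [-6, -1.3, 0], "hand": 1, "dr": [0, 0, 0]},
  {"slide": [-6, -1.3, 0], "hand": 1, "dr": [0, 0, 0]},
  {"slide": [-6, -1.3, 0], "hand": 1, "dr": [0, 0, 0]},
  {"slide": [-6, -1.3, 0], "hand": 1, "dr": [0, 0, 0]},
  {"slide": [-6, -1.3, 0], "hand": 1, "dr": [0, 0, 0]},
  {"slide": [-6, -1.3, 0], "hand": 1, "dr": [0, 0, 0]},
  {"slide": [-6, -1.3, 0], "hand": 1, "dr": [0, 0, 0]},
  {"slide": [-6, -1.3, 0], "hand": 1, "dr": [0, 0, 0]},
])

```text
time_s: 3.6
ee_pos: [0.639, 0.0047, 0.4185]
tcp_rot: [-0.0, 0.367, 0.93, -0.0]
ft_force: [0.1, 0.8, 0.4]
gripper_width: 0.086
grasp_force: 0.0
```

```bash
python3 - <<'E'
from h import *
b=ball(0); rep([b[0],b[1],b[2]-11])
E
```

```text
t 3.6 press mm [-128.6  -66.2  418.5] F press [ 0.5 -0.7  0.4] w 0.086 g 0.0
tool axes in press (cols) [[1.0, 0.002, 0.001], [0.002, -1.0, 0.0], [0.001, -0.0, -1.0]]
delta tool cm [-5.74 -1.13 11.35]
```

Request:
drive_tool([
  {"slide": [-5.8, -1.1, 0], "hand": 1, "dr": [0, 0, 0]},
  {"slide": [0, 0, 4], "hand": 1, "dr": [0, 0, 0]},
  {"slide": [0, 0, 4], "hand": 1, "dr": [0, 0, 0]},
  {"slide": [0, 0, 3.3], "hand": 1, "dr": [0, 0, 0]},
  {"slide": [0, 0, 0], "hand": 1, "dr": [0, 0, 0]},
])

```text
time_s: 4.22
ee_pos: [0.6711, -0.0411, 0.3029]
tcp_rot: [-0.003, 0.367, 0.93, -0.001]
ft_force: [0.6, -0.3, 0.7]
gripper_width: 0.0854
grasp_force: 0.0
```

```bash
python3 - <<'E'
from h import *
b=ball(0); rep([b[0],b[1],b[2]-11])
from cell import vision,nets
import cv2
for c in ("side","top"):
    im,d=vision.snapshot(c)
    r=nets.pinpoint("pump_ball",c)[:1]
    print(c,[(Rz.inv().apply(x["xyz"]-np.array([tx,ty,0])).round(3),x["score"]) for x in r])
    if c=="side": cv2.imwrite("pics/s1.png",cv2.resize(im[100:300,150:400],None,fx=3,fy=3))
E
```

```text
t 4.22 press mm [-183.4  -54.8  302.9] F press [-0.7 -0.2  0.7] w 0.0854 g 0.0
tool axes in press (cols) [[1.0, 0.001, 0.005], [0.001, -1.0, 0.004], [0.005, -0.004, -1.0]]
delta tool cm [-0.25  0.02 -0.21]
side [(array([-0.183, -0.057,  0.317]), 0.57)]
top []
```

View pics/s1.png

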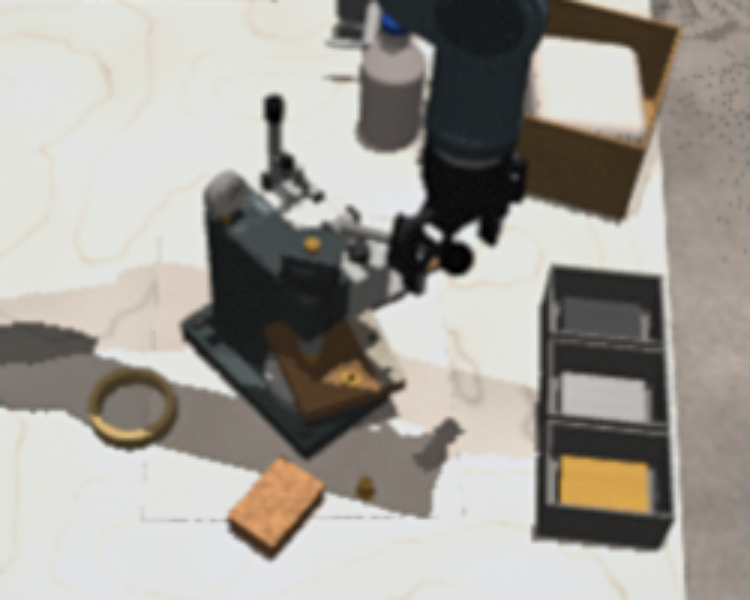

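The crop shows the ball (457,258) between the open fingers (about 410,255 and 495,220), ready to be gripped.

Request:
drive_tool([
  {"slide": [-0.3, 0, -0.1], "hand": -1, "dr": [0, 0, 0]},
  {"slide": [0, 0, 0], "hand": -1, "dr": [0, 0, 0]},
  {"slide": [0, 0, 0], "hand": -1, "dr": [0, 0, 0]},
  {"slide": [0, 0, 0], "hand": -1, "dr": [0, 0, 0]},
  {"slide": [0, 0, 0], "hand": -1, "dr": [0, 0, 0]},
  {"slide": [0, 0, 0], "hand": -1, "dr": [0, 0, 0]},
], squeeze=60)

```text
time_s: 5.18
ee_pos: [0.6779, -0.0412, 0.309]
tcp_rot: [0.003, 0.366, 0.93, 0.002]
ft_force: [5.7, 3.8, 2.9]
gripper_width: 0.0312
grasp_force: 59.1
```

```bash
python3 - <<'E'
from h import *
rep()
a=np.arange(0,.96,.1); B=np.array([ball(x) for x in a])
print(np.round(np.diff(B[:,[0,2]],axis=0)/10,2).tolist(), B[-1])
E
```

```text
t 5.17 press mm [-188.4  -59.4  309. ] F press [-1.6 -6.7  2.9] w 0.0312 g 59.1
tool axes in press (cols) [[1.0, 0.003, -0.003], [0.003, -1.0, -0.006], [-0.003, 0.006, -1.0]]
[[-0.82, -1.6], [-0.66, -1.68], [-0.49, -1.73], [-0.31, -1.77], [-0.13, -1.79], [0.05, -1.8], [0.23, -1.78], [0.4, -1.75], [0.58, -1.7]] [-197.39882614  -55.          159.83631657]
```

Request:
drive_tool([
  {"slide": [-0.8, 0.3, 1.6], "hand": -1, "dr": [0, 0, 0]},
  {"slide": [-0.65, 0, 1.7], "hand": -1, "dr": [0, 0, 0]},
  {"slide": [-0.5, 0, 1.75], "hand": -1, "dr": [0, 0, 0]},
  {"slide": [-0.3, 0, 1.8], "hand": -1, "dr": [0, 0, 0]},
  {"slide": [-0.1, 0, 1.8], "hand": -1, "dr": [0, 0, 0]},
  {"slide": [0.05, 0, 1.8], "hand": -1, "dr": [0, 0, 0]},
  {"slide": [0.2, 0, 1.8], "hand": -1, "dr": [0, 0, 0]},
  {"slide": [0.4, 0, 1.75], "hand": -1, "dr": [0, 0, 0]},
  {"slide": [0.5, 0, 1.5], "hand": -1, "dr": [0, 0, 0]},
  {"slide": [0, 0, 0], "hand": -1, "dr": [0, 0, 0]},
  {"slide": [0, 0, 0], "hand": -1, "dr": [0, 0, 0]},
])

```text
time_s: 6.55
ee_pos: [0.6862, -0.0485, 0.1527]
tcp_rot: [-0.001, 0.368, 0.93, 0.001]
ft_force: [-2.1, 4.0, 8.9]
gripper_width: 0.0309
grasp_force: 75.4
```

```bash
python3 - <<'E'
from h import *
rep(); print(ball(.9))
from cell import vision,nets
import cv2
im,d=vision.snapshot("side")
r=nets.pinpoint("pump_ball","side")[:2]
print([(Rz.inv().apply(x["xyz"]-np.array([tx,ty,0])).round(3),x["score"]) for x in r])
cv2.imwrite("pics/s2.png",cv2.resize(im[100:300,150:400],None,fx=3,fy=3))
E
```

```text
t 6.55 press mm [-199.4  -59.7  152.7] F press [ 4.3 -1.5  8.9] w 0.0309 g 75.4
tool axes in press (cols) [[1.0, -0.0, 0.002], [-0.0, -1.0, -0.001], [0.002, 0.001, -1.0]]
[np.float64(-197.39882614471966), -55, np.float64(159.8363165673954)]
[(array([-0.201, -0.055,  0.172]), 0.71), (array([-0.228,  0.448,  0.   ]), 0.57)]
```

View pics/s2.png

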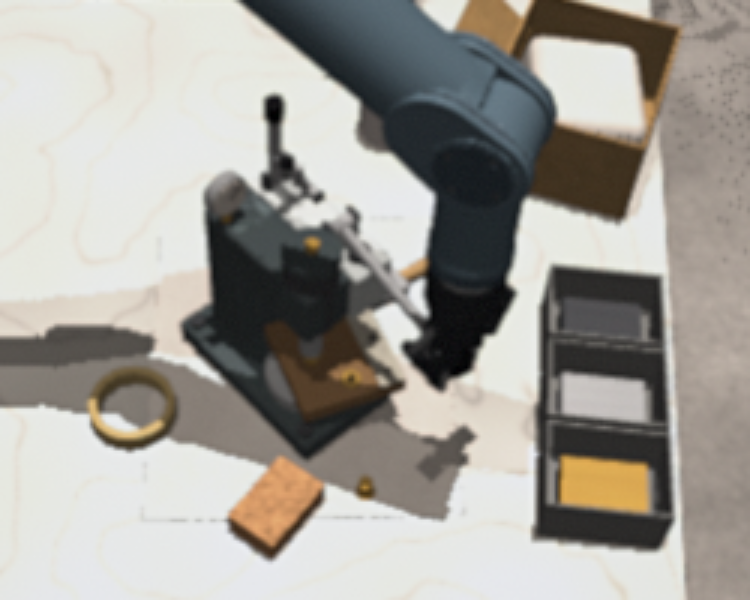

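The lever is gripped and lies at its lower position (fingers at about 440,360); the 156 mm of travel matches 0.9 rad. Going back up.

Request:
drive_tool([
  {"slide": [-0.5, 0, -1.5], "hand": -1, "dr": [0, 0, 0]},
  {"slide": [-0.4, 0, -1.75], "hand": -1, "dr": [0, 0, 0]},
  {"slide": [-0.2, 0, -1.8], "hand": -1, "dr": [0, 0, 0]},
  {"slide": [-0.05, 0, -1.8], "hand": -1, "dr": [0, 0, 0]},
  {"slide": [0.1, 0, -1.8], "hand": -1, "dr": [0, 0, 0]},
  {"slide": [0.3, 0, -1.8], "hand": -1, "dr": [0, 0, 0]},
  {"slide": [0.5, 0, -1.75], "hand": -1, "dr": [0, 0, 0]},
  {"slide": [0.65, 0, -1.7], "hand": -1, "dr": [0, 0, 0]},
  {"slide": [0.8, 0, -1.6], "hand": -1, "dr": [0, 0, 0]},
  {"slide": [0, 0, 0], "hand": -1, "dr": [0, 0, 0]},
  {"slide": [0, 0, 0], "hand": -1, "dr": [0, 0, 0]},
])

```text
time_s: 8.02
ee_pos: [0.6917, -0.0605, 0.3146]
tcp_rot: [0.024, 0.373, 0.927, -0.005]
ft_force: [47.6, -32.3, -8.1]
gripper_width: 0.0001
grasp_force: 28.2
```

```bash
python3 - <<'E'
from h import *
rep()
E
```

```text
t 8.03 press mm [-211.6  -54.7  314.6] F press [-56.9  -9.   -8.1] w 0.0001 g 28.2
tool axes in press (cols) [[0.999, -0.012, -0.048], [-0.012, -1.0, -0.007], [-0.048, 0.008, -0.999]]
```

Request:
drive_tool([
  {"slide": [-3, 0, 0], "hand": -1, "dr": [0, 0, 0]},
  {"slide": [-3, 0, -2], "hand": -1, "dr": [0, 0, 0]},
  {"slide": [0, 0, -5], "hand": -1, "dr": [0, 0, 0]},
  {"slide": [0, 0, -2], "hand": -1, "dr": [0, 0, 0]},
  {"slide": [0, 0, 0], "hand": 1, "dr": [0, 0, 0]},
])

```text
time_s: 8.65
ee_pos: [0.7216, -0.084, 0.3992]
tcp_rot: [0.002, 0.368, 0.93, -0.0]
ft_force: [-0.6, 0.1, 0.4]
gripper_width: 0.017
grasp_force: 0.0
```

```bash
python3 - <<'E'
from h import *
rep(ball(0))
from cell import vision,nets
import cv2
for c in ("side","top"):
    im,d=vision.snapshot(c)
    r=nets.pinpoint("pump_ball",c)[:2]
    print([(Rz.inv().apply(x["xyz"]-np.array([tx,ty,0])).round(3),x["score"]) for x in r])
    if c=="side":cv2.imwrite("pics/s3.png",cv2.resize(im[100:300,150:400],None,fx=3,fy=3))
E
```

```text
t 8.65 press mm [-249.5  -58.1  399.2] F press [0.5 0.3 0.4] w 0.017 g 0.0
tool axes in press (cols) [[1.0, -0.0, -0.004], [-0.0, -1.0, -0.001], [-0.004, 0.001, -1.0]]
delta tool cm [ 6.4  -0.31  8.3 ]
[(array([-0.185, -0.054,  0.32 ]), 0.56)]
[(array([-0.19 , -0.061,  0.314]), 0.5)]
```

View pics/s3.png

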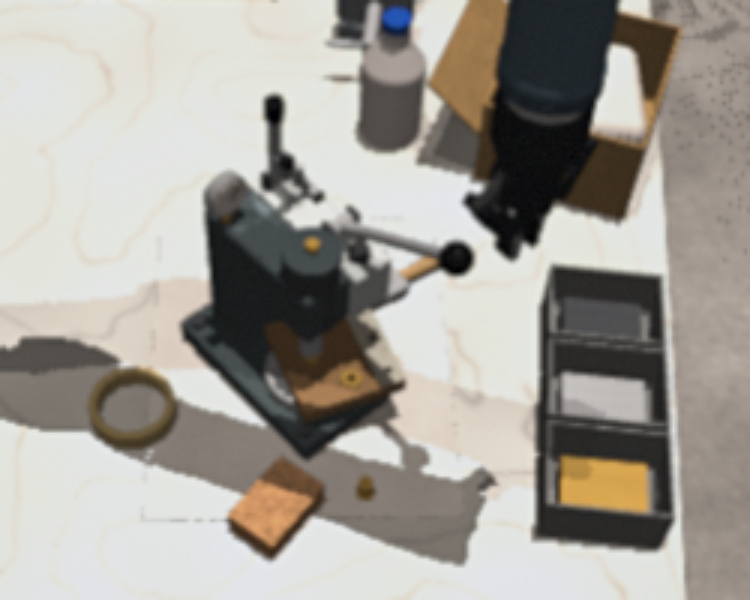

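The crop shows the lever up at rest (ball 457,258), catch and release lever untouched; the grip slipped only at the end of the return. I'll regrip, and open before each return.

Request:
drive_tool([
  {"slide": [0, 0, 0], "hand": 1, "dr": [0, 0, 0]},
  {"slide": [0, 0, 0], "hand": 1, "dr": [0, 0, 0]},
  {"slide": [3.3, 0, 0], "hand": 1, "dr": [0, 0, 0]},
  {"slide": [3.3, -0.1, 0], "hand": 1, "dr": [0, 0, 0]},
  {"slide": [0, 0, 3.3], "hand": 1, "dr": [0, 0, 0]},
  {"slide": [0, 0, 3.3], "hand": 1, "dr": [0, 0, 0]},
  {"slide": [0, 0, 3.1], "hand": 1, "dr": [0, 0, 0]},
  {"slide": [0, 0, 0], "hand": -1, "dr": [0, 0, 0]},
  {"slide": [0, 0, 0], "hand": -1, "dr": [0, 0, 0]},
  {"slide": [0, 0, 0], "hand": -1, "dr": [0, 0, 0]},
  {"slide": [0, 0, 0], "hand": -1, "dr": [0, 0, 0]},
  {"slide": [0, 0, 0], "hand": -1, "dr": [0, 0, 0]},
])

```text
time_s: 10.35
ee_pos: [0.6742, -0.0377, 0.3022]
tcp_rot: [0.002, 0.367, 0.93, 0.001]
ft_force: [6.5, 0.5, 3.2]
gripper_width: 0.0316
grasp_force: 59.1
```

```bash
python3 - <<'E'
from h import *
rep()
E
```

```text
t 10.35 press mm [-183.2  -59.4  302.2] F press [-4.4 -4.8  3.2] w 0.0316 g 59.1
tool axes in press (cols) [[1.0, 0.001, -0.004], [0.001, -1.0, -0.004], [-0.004, 0.004, -1.0]]
```

Request:
drive_tool([
  {"slide": [-0.8, 0.2, 1.6], "hand": -1, "dr": [0, 0, 0]},
  {"slide": [-0.65, 0, 1.7], "hand": -1, "dr": [0, 0, 0]},
  {"slide": [-0.5, 0, 1.75], "hand": -1, "dr": [0, 0, 0]},
  {"slide": [-0.3, 0, 1.8], "hand": -1, "dr": [0, 0, 0]},
  {"slide": [-0.1, 0, 1.8], "hand": -1, "dr": [0, 0, 0]},
  {"slide": [0.05, 0, 1.8], "hand": -1, "dr": [0, 0, 0]},
  {"slide": [0.2, 0, 1.8], "hand": -1, "dr": [0, 0, 0]},
  {"slide": [0.4, 0, 1.75], "hand": -1, "dr": [0, 0, 0]},
  {"slide": [0.5, 0, 1.5], "hand": -1, "dr": [0, 0, 0]},
  {"slide": [0, 0, 0], "hand": -1, "dr": [0, 0, 0]},
  {"slide": [0, 0, 0], "hand": -1, "dr": [0, 0, 0]},
])

```text
time_s: 11.72
ee_pos: [0.6828, -0.0454, 0.1461]
tcp_rot: [0.001, 0.367, 0.93, -0.0]
ft_force: [-0.6, -0.8, 8.5]
gripper_width: 0.0316
grasp_force: 65.9
```

```bash
python3 - <<'E'
from h import *
rep(); print(ball(.9))
from cell import vision,nets
im,d=vision.snapshot("side")
for n in ("pump_ball","bush_top"):
  r=nets.pinpoint(n,"side")[:2]
  print(n,[(Rz.inv().apply(x["xyz"]-np.array([tx,ty,0])).round(3),x["score"]) for x in r])
E
```

```text
t 11.72 press mm [-194.8  -59.7  146.1] F press [-0.1  1.   8.5] w 0.0316 g 65.9
tool axes in press (cols) [[1.0, 0.001, -0.001], [0.001, -1.0, 0.0], [-0.001, -0.0, -1.0]]
[np.float64(-197.39882614471966), -55, np.float64(159.8363165673954)]
pump_ball [(array([-0.198, -0.055,  0.167]), 0.82)]
bush_top []
```

Request:
drive_tool([
  {"slide": [-0.5, 0, -1.5], "hand": -1, "dr": [0, 0, 0]},
  {"slide": [-0.4, 0, -1.75], "hand": -1, "dr": [0, 0, 0]},
  {"slide": [-0.2, 0, -1.8], "hand": -1, "dr": [0, 0, 0]},
  {"slide": [-0.05, 0, -1.8], "hand": -1, "dr": [0, 0, 0]},
  {"slide": [0.1, 0, -1.8], "hand": -1, "dr": [0, 0, 0]},
  {"slide": [0.3, 0, -1.8], "hand": -1, "dr": [0, 0, 0]},
  {"slide": [0.5, 0, -1.75], "hand": 0.6, "dr": [0, 0, 0]},
  {"slide": [0.65, 0, -1.7], "hand": 0.6, "dr": [0, 0, 0]},
  {"slide": [0.8, 0, -1.6], "hand": 0.6, "dr": [0, 0, 0]},
  {"slide": [0, 0, 0], "hand": 0.6, "dr": [0, 0, 0]},
])

```text
time_s: 13.12
ee_pos: [0.6737, -0.0357, 0.3019]
tcp_rot: [0.001, 0.367, 0.93, 0.001]
ft_force: [0.3, 0.3, -0.3]
gripper_width: 0.0684
grasp_force: 0.0
```

```bash
python3 - <<'E'
from h import *
rep()
from cell import vision,nets
im,d=vision.snapshot("side")
for n in ("pump_ball",):
  r=nets.pinpoint(n,"side")[:2]
  print(n,[(Rz.inv().apply(x["xyz"]-np.array([tx,ty,0])).round(3),x["score"]) for x in r])
E
```

```text
t 13.12 press mm [-181.6  -60.5  301.9] F press [-0.  -0.5 -0.3] w 0.0684 g 0.0
tool axes in press (cols) [[1.0, 0.002, -0.001], [0.002, -1.0, -0.002], [-0.001, 0.002, -1.0]]
pump_ball [(array([-0.182, -0.055,  0.315]), 0.65)]
```

Request:
drive_tool([
  {"slide": [-0.2, 0, 0], "hand": -1, "dr": [0, 0, 0]},
  {"slide": [0, 0, 0], "hand": -1, "dr": [0, 0, 0]},
  {"slide": [0, 0, 0], "hand": -1, "dr": [0, 0, 0]},
  {"slide": [0, 0, 0], "hand": -1, "dr": [0, 0, 0]},
  {"slide": [0, 0, 0], "hand": -1, "dr": [0, 0, 0]},
  {"slide": [-0.8, 0, 1.6], "hand": -1, "dr": [0, 0, 0]},
  {"slide": [-0.65, 0, 1.7], "hand": -1, "dr": [0, 0, 0]},
  {"slide": [-0.5, 0, 1.75], "hand": -1, "dr": [0, 0, 0]},
  {"slide": [-0.3, 0, 1.8], "hand": -1, "dr": [0, 0, 0]},
])

```text
time_s: 14.35
ee_pos: [0.6919, -0.0537, 0.2308]
tcp_rot: [0.0, 0.367, 0.93, 0.0]
ft_force: [-3.0, -0.4, 6.3]
gripper_width: 0.0316
grasp_force: 61.3
```

Request:
drive_tool([
  {"slide": [-0.1, 0, 1.8], "hand": -1, "dr": [0, 0, 0]},
  {"slide": [0.05, 0, 1.8], "hand": -1, "dr": [0, 0, 0]},
  {"slide": [0.2, 0, 1.8], "hand": -1, "dr": [0, 0, 0]},
  {"slide": [0.4, 0, 1.75], "hand": -1, "dr": [0, 0, 0]},
  {"slide": [0.5, 0, 1.5], "hand": -1, "dr": [0, 0, 0]},
  {"slide": [0, 0, 0], "hand": -1, "dr": [0, 0, 0]},
  {"slide": [0, 0, 0], "hand": -1, "dr": [0, 0, 0]},
  {"slide": [0, 0, 0], "hand": -1, "dr": [0, 0, 0]},
])

```text
time_s: 15.35
ee_pos: [0.683, -0.0456, 0.145]
tcp_rot: [-0.001, 0.366, 0.93, -0.0]
ft_force: [-5.6, 0.8, 10.8]
gripper_width: 0.0314
grasp_force: 67.5
```

```bash
python3 - <<'E'
from h import *
rep()
from cell import vision,nets
import cv2
im,d=vision.snapshot("side"); np.save("d.npy",d)
for n in ("pump_ball","bush_top"):
  r=nets.pinpoint(n,"side")[:2]
  print(n,[(Rz.inv().apply(x["xyz"]-np.array([tx,ty,0])).round(3),x["score"]) for x in r])
cv2.imwrite("pics/s4.png",cv2.resize(im[190:260,210:310],None,fx=8,fy=8))
E
```

```text
t 15.35 press mm [-195.1  -59.7  145. ] F press [ 4.7  3.2 10.8] w 0.0314 g 67.5
tool axes in press (cols) [[1.0, 0.003, 0.002], [0.003, -1.0, 0.001], [0.002, -0.001, -1.0]]
pump_ball [(array([-0.201, -0.058,  0.169]), 0.73), (array([ 0.075, -0.053,  0.204]), 0.59)]
bush_top []
```

View pics/s4.png

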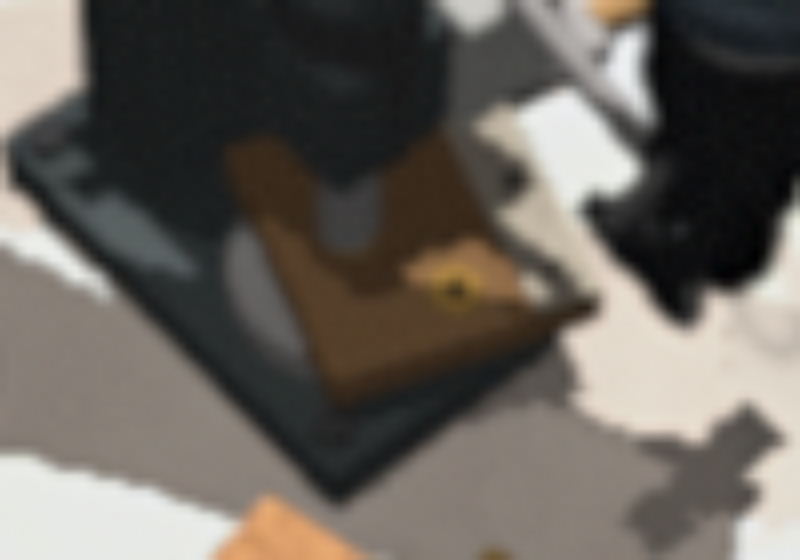

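The ram is down close to the board (345,250), hiding the collar. I'll bring the lever up and check the depth by projection.

Request:
drive_tool([
  {"slide": [-0.5, 0, -1.5], "hand": -1, "dr": [0, 0, 0]},
  {"slide": [-0.4, 0, -1.75], "hand": -1, "dr": [0, 0, 0]},
  {"slide": [-0.2, 0, -1.8], "hand": -1, "dr": [0, 0, 0]},
  {"slide": [-0.05, 0, -1.8], "hand": -1, "dr": [0, 0, 0]},
  {"slide": [0.1, 0, -1.8], "hand": -1, "dr": [0, 0, 0]},
  {"slide": [0.3, 0, -1.8], "hand": -1, "dr": [0, 0, 0]},
  {"slide": [0.5, 0, -1.75], "hand": 0.6, "dr": [0, 0, 0]},
  {"slide": [0.65, 0, -1.7], "hand": 0.6, "dr": [0, 0, 0]},
  {"slide": [0.8, 0, -1.6], "hand": 0.6, "dr": [0, 0, 0]},
  {"slide": [0, 0, 0], "hand": 0.6, "dr": [0, 0, 0]},
])

```text
time_s: 16.75
ee_pos: [0.6754, -0.0369, 0.3017]
tcp_rot: [0.001, 0.367, 0.93, 0.001]
ft_force: [0.4, 0.3, -0.4]
gripper_width: 0.0684
grasp_force: 0.0
```

```bash
python3 - <<'E'
from h import *
rep()
from cell import vision,nets
import cv2
im,d=vision.snapshot("side")
r=nets.pinpoint("pump_ball","side")[:2]
print([(Rz.inv().apply(x["xyz"]-np.array([tx,ty,0])).round(3),x["score"]) for x in r])
c=vision.get_calibration("side"); Ti=np.linalg.inv(c["T"])
def px(p):
    q=Ti[:3,:3]@p+Ti[:3,3]; u=q[:2]/q[2]; u=u*(1+c["k1"]*(u@u)); return np.array([c["fx"]*u[0]+c["cx"],c["fy"]*u[1]+c["cy"]])
dr=np.array([0,-1,0])
for z in (68,71,74,77,80,86): 
    print(z,px(w([-50,0,z])+.0125*dr).round(1),px(w([-50,0,z])+.011*dr).round(1))
q=px(w([-50,0,71])+.0125*dr)
cv2.imwrite("pics/s5.png",cv2.resize(im[205:235,233:273],None,fx=16,fy=16,interpolation=cv2.INTER_CUBIC))
i=int(round(q[0])); print(im[205:235,i].tolist())
E
```

```text
t 16.75 press mm [-183.6  -60.8  301.7] F press [-0.1 -0.5 -0.4] w 0.0684 g 0.0
tool axes in press (cols) [[1.0, 0.002, -0.001], [0.002, -1.0, -0.002], [-0.001, 0.002, -1.0]]
[(array([-0.184, -0.058,  0.317]), 0.59)]
68 [252.4 222.9] [252.4 222.5]
71 [252.4 222.3] [252.4 221.9]
74 [252.4 221.8] [252.4 221.4]
77 [252.4 221.2] [252.4 220.9]
80 [252.4 220.7] [252.5 220.3]
86 [252.4 219.6] [252.5 219.2]
[[30, 30, 27], [29, 30, 27], [27, 28, 25], [26, 28, 25], [30, 30, 27], [30, 31, 28], [26, 27, 24], [29, 27, 25], [37, 36, 35], [53, 52, 53], [59, 59, 60], [59, 60, 61], [60, 60, 61], [61, 60, 61], [61, 62, 63], [56, 60, 63], [40, 54, 66], [28, 45, 59], [25, 41, 55], [32, 48, 66], [39, 58, 78], [41, 60, 80], [41, 60, 81], [41, 61, 81], [39, 59, 80], [40, 61, 81], [42, 62, 82], [41, 61, 82], [42, 61, 82], [38, 60, 80]]
```

View pics/s5.png

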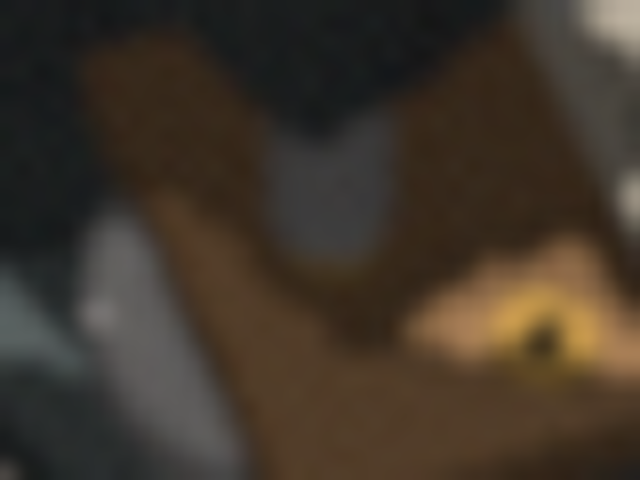

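The ram's end sits at about crop (330,265), row ≈221.5, which matches home within a few mm. I'll probe for solidity with a fourth stroke.

Request:
drive_tool([
  {"slide": [0, 0, 0], "hand": -1, "dr": [0, 0, 0]},
  {"slide": [0, 0, 0], "hand": -1, "dr": [0, 0, 0]},
  {"slide": [0, 0, 0], "hand": -1, "dr": [0, 0, 0]},
  {"slide": [0, 0, 0], "hand": -1, "dr": [0, 0, 0]},
  {"slide": [0, 0, 0], "hand": -1, "dr": [0, 0, 0]},
  {"slide": [-0.8, 0, 1.6], "hand": -1, "dr": [0, 0, 0]},
  {"slide": [-0.65, 0, 1.7], "hand": -1, "dr": [0, 0, 0]},
  {"slide": [0, 0, 0], "hand": -1, "dr": [0, 0, 0]},
])

```text
time_s: 17.85
ee_pos: [0.6861, -0.0484, 0.2662]
tcp_rot: [0.0, 0.368, 0.93, -0.0]
ft_force: [-1.2, -0.5, 4.0]
gripper_width: 0.0315
grasp_force: 60.2
```

Request:
drive_tool([
  {"slide": [-0.5, 0, 1.75], "hand": -1, "dr": [0, 0, 0]},
  {"slide": [-0.3, 0, 1.8], "hand": -1, "dr": [0, 0, 0]},
  {"slide": [-0.1, 0, 1.8], "hand": -1, "dr": [0, 0, 0]},
  {"slide": [0.05, 0, 1.8], "hand": -1, "dr": [0, 0, 0]},
  {"slide": [0, 0, 0], "hand": -1, "dr": [0, 0, 0]},
])

```text
time_s: 18.48
ee_pos: [0.6928, -0.0544, 0.1963]
tcp_rot: [0.001, 0.367, 0.93, -0.0]
ft_force: [-3.0, -1.7, 13.0]
gripper_width: 0.031
grasp_force: 64.7
```

Request:
drive_tool([
  {"slide": [0.2, 0, 1.8], "hand": -1, "dr": [0, 0, 0]},
  {"slide": [0.4, 0, 1.75], "hand": -1, "dr": [0, 0, 0]},
  {"slide": [0.5, 0, 1.5], "hand": -1, "dr": [0, 0, 0]},
  {"slide": [0, 0, 0], "hand": -1, "dr": [0, 0, 0]},
])

```text
time_s: 18.98
ee_pos: [0.6833, -0.0459, 0.1447]
tcp_rot: [-0.001, 0.366, 0.931, -0.0]
ft_force: [-4.9, -0.4, 9.1]
gripper_width: 0.0314
grasp_force: 68.1
```

Request:
drive_tool([
  {"slide": [0.4, 0, 1], "hand": -1, "dr": [0, 0, 0]},
  {"slide": [0, 0, 0], "hand": -1, "dr": [0, 0, 0]},
  {"slide": [0, 0, 0], "hand": -1, "dr": [0, 0, 0]},
])

```text
time_s: 19.35
ee_pos: [0.6799, -0.0426, 0.1365]
tcp_rot: [-0.001, 0.366, 0.931, 0.0]
ft_force: [-11.3, 1.4, 18.3]
gripper_width: 0.0313
grasp_force: 68.4
```

```bash
python3 - <<'E'
from h import *
rep()
from cell import vision,nets
import cv2
im,d=vision.snapshot("side")
r=nets.pinpoint("pump_ball","side")[:2]
print([(Rz.inv().apply(x["xyz"]-np.array([tx,ty,0])).round(3),x["score"]) for x in r])
print(im[213:228,252].tolist())
E
```

```text
t 19.35 press mm [-190.8  -59.7  136.5] F press [ 9.2  6.7 18.3] w 0.0313 g 68.4
tool axes in press (cols) [[1.0, 0.003, 0.003], [0.003, -1.0, 0.001], [0.003, -0.001, -1.0]]
[(array([-0.197, -0.055,  0.162]), 0.82), (array([-0.456,  0.214, -0.002]), 0.36)]
[[36, 36, 35], [54, 54, 55], [62, 62, 63], [63, 64, 65], [63, 65, 65], [63, 62, 64], [63, 64, 64], [61, 63, 66], [45, 56, 67], [30, 47, 60], [27, 42, 58], [34, 51, 69], [38, 58, 79], [42, 62, 83], [43, 63, 85]]
```

```bash
python3 - <<'E'
import cv2,numpy as np
from cell import vision
ims={"0mm":cv2.imread("pics/side0.png")}
for n in ("s1","s2","s3"):
    ims[n]=np.zeros((384,512,3),np.uint8); ims[n][100:300,150:400]=cv2.resize(cv2.imread(f"pics/{n}.png"),(250,200),interpolation=cv2.INTER_AREA)
ims["now"]=vision.snapshot("side")[0]
for k,v in ims.items():
    p=v[208:228,250:255].astype(int); print(k,(p[...,2]-p[...,0]).mean(1).round().astype(int).tolist(), p[...,0].mean(1).round().astype(int).tolist())
E
```

```text
0mm [-1, -2, -3, -2, -1, 0, 2, 2, 4, 13, 29, 38, 36, 30, 27, 28, 31, 34, 35, 38] [25, 26, 27, 25, 29, 38, 49, 54, 54, 48, 35, 25, 23, 24, 24, 26, 29, 31, 34, 37]
s1 [-3, -3, -2, -2, -1, 1, 2, 3, 5, 15, 30, 39, 38, 32, 29, 30, 33, 36, 38, 40] [29, 29, 28, 28, 33, 41, 52, 57, 56, 50, 37, 28, 26, 26, 26, 28, 32, 35, 37, 39]
s2 [-3, -3, -3, -2, -1, 1, 2, 3, 3, 4, 12, 27, 36, 34, 30, 31, 34, 38, 39, 41] [30, 30, 30, 30, 34, 44, 54, 60, 60, 59, 53, 40, 30, 27, 28, 30, 34, 36, 39, 41]
s3 [-2, -2, -3, -3, -2, 1, 2, 3, 3, 5, 14, 29, 36, 34, 29, 28, 29, 32, 36, 42] [28, 28, 28, 29, 33, 42, 53, 58, 59, 57, 49, 37, 27, 25, 26, 26, 28, 32, 37, 41]
now [-3, -3, -3, -3, -1, 1, 2, 2, 2, 2, 3, 3, 8, 23, 30, 31, 34, 38, 39, 41] [30, 31, 30, 30, 33, 43, 56, 60, 60, 60, 60, 60, 56, 41, 30, 30, 34, 37, 39, 41]
```

Ram edge now ~3.4 px below its start (1.1 px per 6 mm stroke), i.e. about 18 mm: home. Returning the lever and releasing it.

Request:
drive_tool([
  {"slide": [-0.9, 0, -2.5], "hand": -1, "dr": [0, 0, 0]},
  {"slide": [-0.4, 0, -1.75], "hand": -1, "dr": [0, 0, 0]},
  {"slide": [-0.2, 0, -1.8], "hand": -1, "dr": [0, 0, 0]},
  {"slide": [-0.05, 0, -1.8], "hand": -1, "dr": [0, 0, 0]},
  {"slide": [0.1, 0, -1.8], "hand": -1, "dr": [0, 0, 0]},
  {"slide": [0.3, 0, -1.8], "hand": -1, "dr": [0, 0, 0]},
  {"slide": [0.5, 0, -1.75], "hand": 1, "dr": [0, 0, 0]},
  {"slide": [0.65, 0, -1.7], "hand": 1, "dr": [0, 0, 0]},
  {"slide": [0.8, 0, -1.6], "hand": 1, "dr": [0, 0, 0]},
  {"slide": [0, 0, 0], "hand": 1, "dr": [0, 0, 0]},
  {"slide": [0, 0, -5], "hand": 1, "dr": [0, 0, 0]},
  {"slide": [0, 0, -6], "hand": 1, "dr": [0, 0, 0]},
])

```text
time_s: 21.0
ee_pos: [0.6741, -0.0376, 0.4096]
tcp_rot: [-0.002, 0.367, 0.93, -0.001]
ft_force: [1.0, -0.4, 0.6]
gripper_width: 0.0853
grasp_force: 0.0
```

```bash
python3 - <<'E'
from h import *
rep([40,-43,271])
from cell import vision,nets
for c in ("side","top"):
  im,d=vision.snapshot(c)
  for n in ("pump_ball","catch_knob","release_grip"):
    r=nets.pinpoint(n,c)[:2]
    print(c,n,[(Rz.inv().apply(x["xyz"]-np.array([tx,ty,0])).round(3),x["score"]) for x in r])
E
```

```text
t 21.0 press mm [-183.1  -59.4  409.6] F press [-1.  -0.4  0.6] w 0.0853 g 0.0
tool axes in press (cols) [[1.0, 0.001, 0.003], [0.001, -1.0, 0.003], [0.003, -0.003, -1.0]]
delta tool cm [22.27 -1.58 13.93]
side pump_ball [(array([-0.186, -0.056,  0.315]), 0.59), (array([ 0.043, -0.075,  0.211]), 0.15)]
side catch_knob [(array([ 0.042, -0.039,  0.271]), 0.49)]
side release_grip [(array([ 0.078, -0.054,  0.315]), 0.62)]
top pump_ball []
top catch_knob [(array([ 0.04 , -0.073,  0.209]), 0.5), (array([ 0.038, -0.045,  0.269]), 0.38)]
top release_grip [(array([-0.148,  0.123, -0.003]), 0.65), (array([ 0.069, -0.054,  0.312]), 0.61)]
```

Request:
drive_tool([
  {"slide": [5.4, -1.25, 0], "hand": -1, "dr": [0, 0, 0]},
  {"slide": [5.4, -1.25, 0], "hand": -1, "dr": [0, 0, 0]},
  {"slide": [5.4, -1.25, 0], "hand": -1, "dr": [0, 0, 0]},
  {"slide": [5.4, -1.25, 0], "hand": -1, "dr": [0, 0, 0]},
  {"slide": [0, 0, 4], "hand": -1, "dr": [0, 0, 0]},
  {"slide": [0, 0, 4], "hand": -1, "dr": [0, 0, 0]},
  {"slide": [0, 0, 2], "hand": -1, "dr": [0, 0, 0]},
  {"slide": [0, 0, 0], "hand": -1, "dr": [0, 0, 0]},
  {"slide": [0, 0, 0], "hand": -1, "dr": [0, 0, 0]},
])

```text
time_s: 22.52
ee_pos: [0.4835, 0.0731, 0.3108]
tcp_rot: [0.0, 0.367, 0.93, 0.0]
ft_force: [0.7, -0.8, 0.4]
gripper_width: -0.0002
grasp_force: 0.0
```

```bash
python3 - <<'E'
from h import *
rep([32,-10,273])
E
```

```text
t 22.52 press mm [ 31.6  -9.9 310.8] F press [-1.1  0.1  0.4] w -0.0002 g 0.0
tool axes in press (cols) [[1.0, 0.001, -0.0], [0.001, -1.0, -0.0], [-0.0, 0.0, -1.0]]
delta tool cm [0.04 0.01 3.78]
```

Request:
drive_tool([
  {"slide": [0, 0, 2], "hand": -1, "dr": [0, 0, 0]},
  {"slide": [0, 0, 1.7], "hand": -1, "dr": [0, 0, 0]},
  {"slide": [0, 1, 0], "hand": -1, "dr": [0, 0, 0]},
  {"slide": [0, 1, 0], "hand": -1, "dr": [0, 0, 0]},
  {"slide": [0, 1, 0], "hand": -1, "dr": [0, 0, 0]},
  {"slide": [0, 1, 0], "hand": -1, "dr": [0, 0, 0]},
  {"slide": [0, 0, 0], "hand": -1, "dr": [0, 0, 0]},
])

```text
time_s: 23.4
ee_pos: [0.5112, 0.1037, 0.2736]
tcp_rot: [0.0, 0.367, 0.93, 0.0]
ft_force: [-0.2, -0.7, -0.7]
gripper_width: -0.0004
grasp_force: 0.0
```

Request:
drive_tool([
  {"slide": [0, 1, 0], "hand": -1, "dr": [0, 0, 0]},
  {"slide": [0, 1, 0.1], "hand": -1, "dr": [0, 0, 0]},
  {"slide": [0, 1, 0.1], "hand": -1, "dr": [0, 0, 0]},
  {"slide": [0, 0.8, 0.2], "hand": -1, "dr": [0, 0, 0]},
  {"slide": [0, 0, 0], "hand": -1, "dr": [0, 0, 0]},
])

```text
time_s: 24.02
ee_pos: [0.5368, 0.1308, 0.2689]
tcp_rot: [-0.0, 0.367, 0.93, -0.0]
ft_force: [-0.2, 0.4, 0.1]
gripper_width: 0.0003
grasp_force: 0.0
```

```bash
python3 - <<'E'
from h import *
rep()
from cell import vision,nets
import cv2
for c in ("side","top"):
  im,d=vision.snapshot(c)
  for n in ("catch_knob","release_grip"):
    r=nets.pinpoint(n,c)[:2]
    print(c,n,[(Rz.inv().apply(x["xyz"]-np.array([tx,ty,0])).round(3),x["score"]) for x in r])
  if c=="side": cv2.imwrite("pics/s6.png",cv2.resize(im[100:220,180:330],None,fx=5,fy=5))
E
```

```text
t 24.02 press mm [ 32.2 -88.3 268.9] F press [ 0.4 -0.1  0.1] w 0.0003 g 0.0
tool axes in press (cols) [[1.0, 0.002, 0.0], [0.002, -1.0, 0.0], [0.0, -0.0, -1.0]]
side catch_knob [(array([ 0.043, -0.104,  0.268]), 0.52), (array([-0.03 , -0.055,  0.227]), 0.31)]
side release_grip [(array([ 0.079, -0.055,  0.314]), 0.69)]
top catch_knob []
top release_grip []
```

View pics/s6.png

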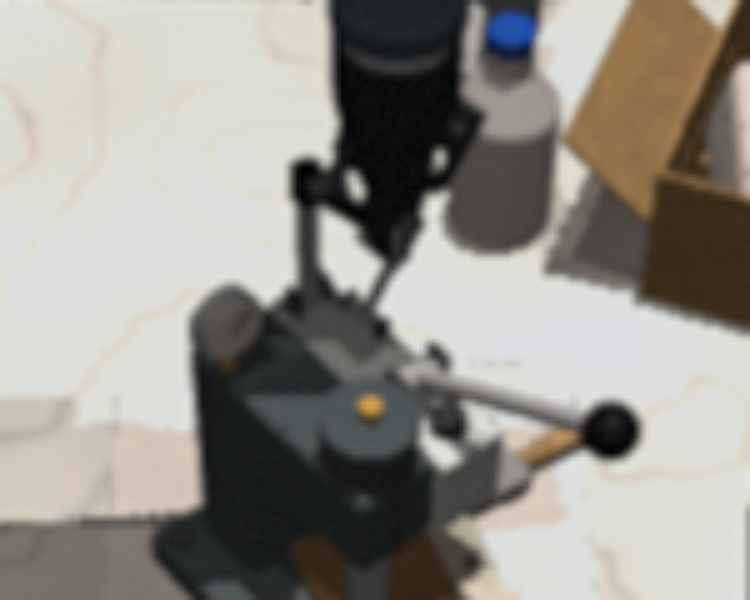

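The catch pin now leans outwards, its knob at about (405,235) by the fingertip (~0.95 rad); release lever upright (grip 308,180). A little further for margin, then over to behind the release grip.

Request:
drive_tool([
  {"slide": [0, 0.8, 0.2], "hand": -1, "dr": [0, 0, 0]},
  {"slide": [0, 0, 0], "hand": -1, "dr": [0, 0, 0]},
  {"slide": [0, -1, -2], "hand": -1, "dr": [0, 0, 0]},
  {"slide": [0, 0, -5], "hand": -1, "dr": [0, 0, 0]},
  {"slide": [0, 0, -5.5], "hand": -1, "dr": [0, 0, 0]},
  {"slide": [4.2, -1.3, 0], "hand": -1, "dr": [0, 0, 0]},
  {"slide": [4.2, -1.3, 0], "hand": -1, "dr": [0, 0, 0]},
  {"slide": [0, 0, 4], "hand": -1, "dr": [0, 0, 0]},
  {"slide": [0, 0, 3], "hand": -1, "dr": [0, 0, 0]},
  {"slide": [0, 0, 0], "hand": -1, "dr": [0, 0, 0]},
  {"slide": [0, 0, 0], "hand": -1, "dr": [0, 0, 0]},
])

```text
time_s: 25.7
ee_pos: [0.4568, 0.1669, 0.3242]
tcp_rot: [0.001, 0.368, 0.93, 0.001]
ft_force: [0.1, -0.4, -0.1]
gripper_width: 0.0002
grasp_force: 0.0
```

```bash
python3 - <<'E'
from h import *
rep([114,-56,305])
from cell import vision,nets
for c in ("side","top"):
  im,d=vision.snapshot(c)
  for n in ("catch_knob","release_grip"):
    r=nets.pinpoint(n,c)[:2]
    print(c,n,[(Rz.inv().apply(x["xyz"]-np.array([tx,ty,0])).round(3),x["score"]) for x in r])
E
```

```text
t 25.7 press mm [115.2 -60.  324.2] F press [-0.4  0.2 -0.1] w 0.0002 g 0.0
tool axes in press (cols) [[1.0, 0.0, -0.001], [0.0, -1.0, -0.002], [-0.001, 0.002, -1.0]]
delta tool cm [-0.12 -0.41  1.91]
side catch_knob [(array([ 0.039, -0.112,  0.262]), 0.63)]
side release_grip [(array([ 0.075, -0.054,  0.314]), 0.45), (array([-0.185, -0.055,  0.318]), 0.3)]
top catch_knob [(array([ 0.042, -0.117,  0.262]), 0.56)]
top release_grip [(array([ 0.075, -0.058,  0.311]), 0.55), (array([ 0.006, -0.181,  0.001]), 0.43)]
```

Request:
drive_tool([
  {"slide": [0, -0.4, 1.9], "hand": -1, "dr": [0, 0, 0]},
  {"slide": [-1.2, 0, 0], "hand": -1, "dr": [0, 0, 0]},
  {"slide": [-1, 0, 0], "hand": -1, "dr": [0, 0, 0]},
  {"slide": [-1, 0, 0], "hand": -1, "dr": [0, 0, 0]},
  {"slide": [-1, 0, 0], "hand": -1, "dr": [0, 0, 0]},
  {"slide": [-1, 0, 0], "hand": -1, "dr": [0, 0, 0]},
  {"slide": [0, 0, 0], "hand": -1, "dr": [0, 0, 0]},
])

```text
time_s: 26.88
ee_pos: [0.4919, 0.1278, 0.3032]
tcp_rot: [0.0, 0.368, 0.93, -0.0]
ft_force: [-1.0, 1.9, 0.8]
gripper_width: 0.0004
grasp_force: 1.2
```

Request:
drive_tool([
  {"slide": [-0.6, 0, 0], "hand": -1, "dr": [0, 0, 0]},
  {"slide": [-0.5, 0, 0], "hand": -1, "dr": [0, 0, 0]},
  {"slide": [0, 0, 0], "hand": -1, "dr": [0, 0, 0]},
])

```text
time_s: 27.25
ee_pos: [0.4977, 0.1226, 0.303]
tcp_rot: [-0.002, 0.367, 0.93, 0.0]
ft_force: [-7.7, 5.3, 2.1]
gripper_width: 0.0001
grasp_force: 4.6
```

```bash
python3 - <<'E'
from h import *
rep()
from cell import vision,nets
for c in ("side",):
  im,d=vision.snapshot(c)
  for n in ("catch_knob","release_grip"):
    r=nets.pinpoint(n,c)[:2]
    print(c,n,[(Rz.inv().apply(x["xyz"]-np.array([tx,ty,0])).round(3),x["score"]) for x in r])
E
```

```text
t 27.25 press mm [ 55.1 -55.6 303. ] F press [9.2 1.4 2.1] w 0.0001 g 4.6
tool axes in press (cols) [[1.0, 0.002, 0.004], [0.002, -1.0, 0.001], [0.004, -0.001, -1.0]]
side catch_knob [(array([ 0.042, -0.112,  0.265]), 0.42)]
side release_grip [(array([ 0.036, -0.055,  0.305]), 0.5)]
```

Request:
drive_tool([
  {"slide": [0, 0, 0], "hand": -1, "dr": [0, 0, 0]},
  {"slide": [0, 0, 0], "hand": -1, "dr": [0, 0, 0]},
  {"slide": [0, 0, 0], "hand": -1, "dr": [0, 0, 0]},
  {"slide": [0, 0, 0], "hand": -1, "dr": [0, 0, 0]},
  {"slide": [0, 0, 0], "hand": -1, "dr": [0, 0, 0]},
  {"slide": [0, 0, 0], "hand": -1, "dr": [0, 0, 0]},
  {"slide": [0, 0, 0], "hand": -1, "dr": [0, 0, 0]},
  {"slide": [0, 0, 0], "hand": -1, "dr": [0, 0, 0]},
  {"slide": [0, 0, 0], "hand": -1, "dr": [0, 0, 0]},
  {"slide": [0, 0, 0], "hand": -1, "dr": [0, 0, 0]},
  {"slide": [0, 0, 0], "hand": -1, "dr": [0, 0, 0]},
  {"slide": [0, 0, 0], "hand": -1, "dr": [0, 0, 0]},
])

```text
time_s: 28.9
ee_pos: [0.4977, 0.1226, 0.303]
tcp_rot: [-0.002, 0.366, 0.93, 0.0]
ft_force: [-6.7, 5.8, 2.0]
gripper_width: -0.0001
grasp_force: 4.4
```

Request:
drive_tool([
  {"slide": [0, 0, 0], "hand": -1, "dr": [0, 0, 0]},
  {"slide": [0, 0, 0], "hand": -1, "dr": [0, 0, 0]},
  {"slide": [0, 0, 0], "hand": -1, "dr": [0, 0, 0]},
  {"slide": [0, 0, 0], "hand": -1, "dr": [0, 0, 0]},
  {"slide": [0, 0, 0], "hand": -1, "dr": [0, 0, 0]},
  {"slide": [0, 0, 0], "hand": -1, "dr": [0, 0, 0]},
  {"slide": [0, 0, 0], "hand": -1, "dr": [0, 0, 0]},
  {"slide": [0, 0, 0], "hand": -1, "dr": [0, 0, 0]},
  {"slide": [0, 0, 0], "hand": -1, "dr": [0, 0, 0]},
  {"slide": [0, 0, 0], "hand": -1, "dr": [0, 0, 0]},
  {"slide": [0, 0, 0], "hand": -1, "dr": [0, 0, 0]},
  {"slide": [0, 0, 0], "hand": -1, "dr": [0, 0, 0]},
])

```text
time_s: 30.4
ee_pos: [0.4977, 0.1226, 0.303]
tcp_rot: [-0.002, 0.366, 0.93, 0.0]
ft_force: [-7.3, 5.4, 1.7]
gripper_width: -0.0002
grasp_force: 4.4
```

```bash
python3 - <<'E'
from h import *
rep()
from cell import vision,nets
import cv2
im,d=vision.snapshot("side")
for n in ("catch_knob","release_grip","pump_ball","bush_top"):
    r=nets.pinpoint(n,"side")[:2]
    print(n,[(Rz.inv().apply(x["xyz"]-np.array([tx,ty,0])).round(3),x["score"]) for x in r])
p=im[208:228,250:255].astype(int); print((p[...,2]-p[...,0]).mean(1).round().astype(int).tolist(), p[...,0].mean(1).round().astype(int).tolist())
cv2.imwrite("pics/s7.png",cv2.resize(im[110:240,190:320],None,fx=4.6,fy=4.6,interpolation=cv2.INTER_CUBIC))
E
```

```text
t 30.4 press mm [ 55.1 -55.6 303. ] F press [9.  1.  1.7] w -0.0002 g 4.4
tool axes in press (cols) [[1.0, 0.003, 0.004], [0.003, -1.0, 0.001], [0.004, -0.001, -1.0]]
catch_knob [(array([-0.149,  0.125,  0.002]), 0.47), (array([ 0.043, -0.111,  0.262]), 0.45)]
release_grip [(array([ 0.034, -0.054,  0.308]), 0.44)]
pump_ball [(array([-0.184, -0.054,  0.318]), 0.54)]
bush_top [(array([-0.05 , -0.004,  0.072]), 0.39)]
[-2, -2, -3, -3, -1, 1, 2, 2, 4, 11, 30, 41, 42, 39, 31, 28, 32, 34, 37, 39] [27, 27, 26, 26, 30, 39, 51, 56, 55, 48, 36, 26, 24, 24, 25, 26, 30, 33, 34, 37]
```

View pics/s7.png

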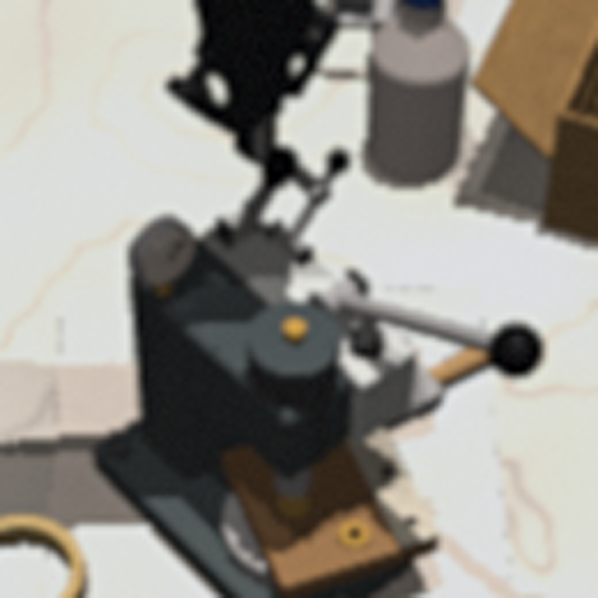

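The ram edge is back at its starting row. The bush shows at (295,505) with its top at z ≈ 72 mm (71 expected), the catch (337,160) is clear, and the release lever (280,165) is held pulled with the pump lever up. Handing in.

```bash
python3 -c "
from cell import ctrl
print(ctrl.finish_job())"
```

```text
the job is handed in; nothing more can be done
None
```

I handed the job in at about 30 s; by the last camera check the bush is home, the pump lever up, the catch flipped clear and the ram fully up, with the release lever held pulled at about 9 N (four pump strokes, not three; no verdict came back).

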